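Snap a brush tube into the display clips

ROBOT

A 6-joint arm with a two-finger parallel gripper is mounted at the origin on the work surface. World frame = base frame: x ahead of the robot, y to its left, z up, the work surface at z = 0. Lengths are in m, angles in rad, forces in N, time in s.
With the tool pointing down it reaches from about 0.3 to 0.875 m from the base axis. Payload 6.4 kg.
Tool frame: the origin (TCP) lies at the very end of the fingers, on their centre line; the grasp point (between the pads) lies arm.grip_point_offset behind it (arm.grip_point_offset is the distance from the TCP to the grasp point, in m); z points along the fingers, y is the direction in which the jaws open and shut (so a half turn about z gives the same grasp; the last joint's range is limited). The gripper opens to 85 mm and grips with 20 to 120 N. Pads are 22 mm wide; open, the fingers measure 114 mm over their backs; the gripper's body (76 mm by 85 mm) begins 54 mm behind the grasp point. The pads swing forward as they close: fully open they stand 13 mm farther back than shut.
Start: joints at [-0.206, 0.181, 1.607, -0, 1.354, -0.206], TCP at [0.575, 0, 0.231] pointing down, gripper open.
Joint ranges: [-2.99, 2.99], [-0.89, 2.07], [0.3, 2.58], [-1.14, 4.28], [0, 2.63], [-3.12, 3.12]. Speed limits (rad/s): [2.57, 2.57, 3.01, 3.14, 3.14, 3.14].

INTERFACE

Orientations are given as a unit quaternion [w, x, y, z].
In Python, from bench import arm gives the robot as it stands.
- The arm moves only by the tool servo_tool, never from a script. Its argument "motion" is a list of rows, each an object of numbers: "x", "y", "z": the shift along the tool's x, y, z in mm; "ax", "ay", "az": the turn, a rotation vector about the tool's x, y, z in rad; "gripper": the closure in counts, from 0 (fully open) to 255 (shut). A call has exactly 8 rows; each row shifts and turns the commanded pose from where the row before left it, along the tool's axes as they then stand; what a row does not reach is not made up. A row lasts 1/10 s, in which the tool goes at most 50 mm and 8.59 degrees, less where a joint would pass 70% of its speed; a pose out of reach is approached as far as the arm can. A call is refused whole if a number of a shift passes 50 or a number of a turn 0.15, either way. A call with a gripper value outside its range is refused whole. The fingers move at their own pace and stop on an object; "squeeze" is the grip in N (left out, the last holds). Time passes only in rows, so rows that do not move let the fingers close, or fill a call up. It gives the time, the measured TCP pose, the force and the opening at its end, in the units of the state.
- arm.state(): the state, without advancing time (a new reading comes with each control period).
- arm.snapshot(name): name is "scene" or "side" or "wrist"; returns the picture (420x560x3 uint8, blue, green, red); there is no depth.
- arm.get_calibration(name): a dict with "K" (3x3 intrinsics, pixels), "position" and "rotation" of the camera in the world; the wrist camera has in their place "T_tool_cam" (4x4, takes a point from camera to tool coordinates, whose origin is the TCP and whose axes are the flange's). Camera axes: x right, y up, looking along -z (the intrinsics and any distortion apply to the point x, -y, -z); pixel columns grow to the right and rows downward; lengths in m; the calibration is good to about 2 mm. The wrist camera is an equidistant fisheye: a pixel r from the principal point sees the ray r / f radians off the axis. A picture is of the moment at which its call begins: read the wrist's pose just before it. get_calibration takes no time and is no camera call.
- arm.job_done(): hands the job in, once; it reports no verdict.
The state is a dict: "clock": time; "qpos": joint angles; "qd": joint speeds; "joint_efforts": joint torques, N m; "ee_pos": TCP position; "tcp_rot": TCP orientation; "wrist_force": force on the tool from outside, world axes, zero at the start; "wrist_torque": the same for the moment, N m; "gripper_width": finger opening in m.
Only numpy, scipy, OpenCV 4.12 (cv2) and the standard library are available. Lean on these libraries where they do the work, as an engineer would, in place of code of your own. Each camera call takes 0.05 s, during which the arm holds its last target. There are 200 camera calls.

TASK

Take the middle-sized of the three aluminium brush tubes off the wooden rest and snap it into both spring clips of the black display stand, with its end still clear of the hooded end cup; then slide it along in the clips until its end is fully home in the cup, and let go. Work gently: stop pressing down as soon as the tube has snapped in, never squash the sprung clip bar onto its base or ram the end cup, and leave the other goods where they are.

Things in the scene. Friction and masses are not known exactly. Their poses are not given: they have to be found in the camera images.
- tube: The tube to be mounted: aluminium cylinder with hemispherical ends, 24 mm diameter, 200 mm long over the ends, mass 90 to 160 g. Origin at its centre, its x axis along the tube; both ends are alike. It lies in one of the three places of the wooden rest, its axis 58 mm above the table.
- thin_tube: Bystander: a thinner aluminium tube, 18 mm diameter, 150 mm long, in another place of the rest; origin at its centre, x axis along it. Leave alone.
- thick_tube: Bystander: a thicker aluminium tube, 34 mm diameter, 170 mm long, in another place of the rest; origin at its centre, x axis along it. Leave alone.
- rest: Fixed wooden rest, base 160 (x) by 250 (y) by 12 mm; origin at the centre of its underside. Two cross-beams at x = +-55 mm (14 mm thick, top 42 mm up) carry dowel pairs that hold three tubes parallel to its x axis at y = -80, 0, +80 mm; which tube lies where varies. Between the beams (96 mm clear) there is room for fingers beside and below a tube.
- clip_bar (a joint): How far the clip bar is pressed down, in m: 0 at rest (up), 0.024 when it bottoms on the stand's base. It slides straight down on soft springs: it begins to move at about 3 N of total downward load, gives 1.1 mm per further newton (23 N at 22 mm), and comes back up by itself. The whole bar with clips and cup goes down together.
- seat (a point): On the clip bar: where the centre of the tube must finally be (seated in both clips, home in the cup); midway between the clips, 80 mm above the table with the bar up. Axes: y along the slot towards the end cup, z up, x across. The slot opens upwards. Between the clips the bar (44 mm wide) has its top 30 mm below this point. Sliding the snapped-in tube along takes a few N.
- clip_a (a point): Centre of the seated tube's axis in the first C-shaped spring-steel clip (y = -55 mm from the seat, 12 mm long), axes as seat. 98 mm clear between the clips. The lips stand 8 mm above the axis, 18 mm apart at rest, and flare outward up to 17 mm above the axis. A tube lying on the lips, not snapped in, has its axis about 16 mm above the seat.
- clip_b (a point): The same in the second clip, nearer the end cup (y = +55 mm from the seat). Pushing the tube down through both clips together takes about 12 to 21 N depending on friction, and the bar sinks 10 to 20 mm under it, so moving the tube to the resting seat height is not enough; the load falls sharply as the tube snaps in, and its axis is then level with the seat.
- cup_wall (a point): Centre of the end wall inside the black hooded end cup (100 mm beyond the seat along y), axes as seat. The cup is 16 mm deep, open towards -y, 32 mm wide, roof 15 mm over the axis, top 21 mm over it. Its roof bars laying the tube in from above: snap it in with its centre 18 to 35 mm short of the seat along y, then slide it along +y until its end meets this wall.
- end_cup (a joint): How far the end cup is pushed back along the slot, in m: 0 at rest, 0.006 at its hard stop. It is cushioned by a stiff spring: it begins to give at 6 N and gives 1 mm per further 4 N, and comes back by itself when let go.
- ink_a: Bystander: amber ink bottle, 48 mm diameter, 100 mm high; origin at the centre of its underside.
- ink_b: Bystander: amber ink bottle, 48 mm diameter, 100 mm high; origin at the centre of its underside.
- gesso_jar: Bystander: white jar, 70 mm diameter, 80 mm high; origin at the centre of its underside.
- palette_knife: Bystander: palette knife lying flat, 200 mm long along its x axis.
- flat_brush: Bystander: brush lying flat, 200 mm long along its x axis.
- water_cup: Bystander: white cup, 70 mm diameter, 80 mm high; origin at the centre of its underside.
Mind the look-alikes: they are no part of the job. Leave any purple look-alike of the tube alone.

How it is judged:
On the way:
1. the tube is snapped into both clips with its end still clear of the end cup (z of tube in the frame of seat between -0.003 and 0.003 m and x of tube in the frame of seat between -0.003 and 0.003 m and angle between the x axis of tube and the y axis of seat, either way round below 0.05 rad and y of tube in the frame of seat between -0.042 and -0.014 m), for 0.2 s.
At the end, for the whole second after the job is handed in: The tube lies seated in both clips (axis within 3 mm of the seat across and in height, within 0.05 rad along the slot), its end within 3 mm of the cup's end wall, the bar back up (pressed less than 2 mm), the cup pushed back less than 2 mm, the tube released and at rest (z of tube in the frame of seat between -0.003 and 0.003 m and x of tube in the frame of seat between -0.003 and 0.003 m and angle between the x axis of tube and the y axis of seat, either way round below 0.05 rad and y of tube in the frame of seat between -0.003 and 0.003 m and value of joint each of clip_bar, end_cup below 0.002 m and linear speed of tube below 0.01 m/s); the robot touches nothing.
It fails at once if the clip bar is pressed down more than 22 mm (onto its base) (value of joint clip_bar above 0.022 m).
It fails at once if the tube, already snapped in, is pressed on down until the bar is more than 15 mm down (z of tube in the frame of seat below 0.003 m and angle between the x axis of tube and the y axis of seat, either way round below 0.05 rad and horizontal distance between tube and seat below 0.045 m and value of joint clip_bar above 0.015 m and velocity of joint clip_bar above -0.005 m/s).
It fails at once if the end cup is rammed back more than 5 mm (value of joint end_cup above 0.005 m).
It fails at once if another tube is moved more than 20 mm (distance of any of thin_tube, thick_tube from where it was at the start of the episode above 0.02 m).
It fails at once if another of the goods is moved more than 30 mm (distance of any of ink_a, ink_b, gesso_jar, palette_knife, flat_brush, water_cup from where it was at the start of the episode above 0.03 m).
It also fails if it takes over 58 s, if anything falls off the work surface, if the arm or the gripper's body presses on something with over 40 N, if the wrist force passes 120 N, or if a joint passes its speed limit or range.

## Working session

There is one attempt and no reset: what is moved stays moved. The work goes in short steps, Python scripts to look and compute and a tool call to move; the robot and the scene stay as the last step left them, time stands still between calls to the robot, and variables do not carry over. Pictures are saved under pics/ and viewed, about 8 in all and at most 12, crops included, and the job is handed in when it is done.

Besides the shell and the picture viewer there is one more tool, called after "Request:" as name(argument=value, ...) on one line, values as JSON. servo_tool: Moves the arm, as the interface text tells. Its arguments: {"type":"object","properties":{"motion":{"type":"array"},"squeeze":{"type":"number"}},"required":["motion"]}

```bash
ls; mkdir -p pics; python3 - <<'E'
from bench import arm
import cv2, numpy as np
np.set_printoptions(precision=4,suppress=True)
print(arm.state(), arm.grip_point_offset)
for n in ("scene","side","wrist"):
    im=arm.snapshot(n); cv2.imwrite(f"pics/{n}0.png",im); print(n,arm.get_calibration(n))
cv2.imwrite("pics/both.png",np.hstack([cv2.imread("pics/scene0.png"),cv2.imread("pics/side0.png")])[:, :])
E
```

```text
pics
{'clock': 0.0, 'qpos': array([-0.2063,  0.1816,  1.608 , -0.    ,  1.3538, -0.2063]), 'qd': array([ 0.0006, -0.0006,  0.0008,  0.0019, -0.0014,  0.0008]), 'joint_efforts': array([  0.0003, -44.4869, -35.1341,  -0.0003,   0.0091,   0.    ]), 'ee_pos': array([0.5745, 0.0001, 0.2304]), 'tcp_rot': array([-0.0007,  0.7071,  0.7071, -0.0005]), 'wrist_force': array([-0.0845,  0.8011,  0.0061]), 'wrist_torque': array([ 0.0131,  0.0487, -0.0064]), 'gripper_width': 0.08545468064707348} 0.0187
scene {'K': array([[518.156 ,   0.    , 272.5846],
       [  0.    , 518.156 , 206.2469],
       [  0.    ,   0.    ,   1.    ]]), 'position': array([1.3336, 0.2926, 1.5288]), 'rotation': array([0.5602, 0.1522, 0.2182, 0.7845])}
side {'K': array([[462.4881,   0.    , 276.8048],
       [  0.    , 462.4881, 212.0573],
       [  0.    ,   0.    ,   1.    ]]), 'position': array([0.3206, 0.9458, 1.0065]), 'rotation': array([-0.1043, -0.0423,  0.3873,  0.9151])}
wrist {'K': array([[325.1923,   0.    , 281.8048],
       [  0.    , 325.1923, 209.2677],
       [  0.    ,   0.    ,   1.    ]]), 'T_tool_cam': array([[-0.0005,  0.9465,  0.3227,  0.0833],
       [ 1.    ,  0.0005,  0.0001, -0.0001],
       [-0.0001,  0.3227, -0.9465, -0.1413],
       [ 0.    ,  0.    ,  0.    ,  1.    ]])}
```

View pics/scene0.png

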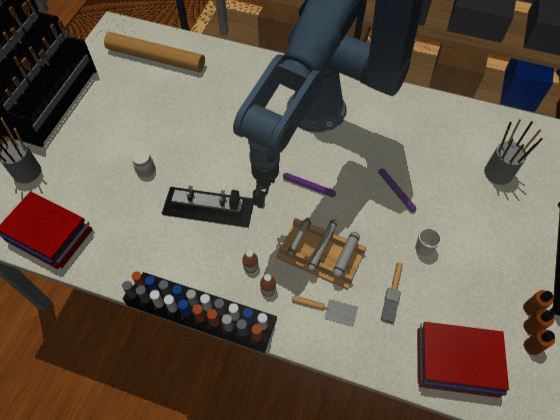

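View pics/side0.png

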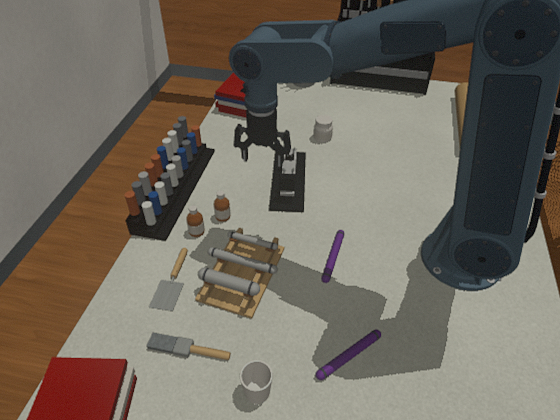

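The scene picture shows the rest with three grey tubes: thin at about (300,235), middle at (322,240) and thick at (346,255). The black stand is at (208,205). The side picture shows the tubes at (255,240), (243,260) and (228,282), and the stand at (288,180). The purple look-alikes are at scene (309,184) and (397,190), and I will ignore them. My candidate is the middle tube. Next I take close crops.

```bash
cat > h.py <<'E'
import cv2, numpy as np
from scipy.spatial.transform import Rotation as R
np.set_printoptions(precision=4,suppress=True)
def rot(q): return R.from_quat([q[1],q[2],q[3],q[0]])
def ray(cal,u,v):
    K=cal["K"]; d=np.array([(u-K[0,2])/K[0,0],-(v-K[1,2])/K[1,1],-1.])
    r=cal["rotation"]; M=rot(r).as_matrix() if np.size(r)==4 else np.array(r)
    return np.array(cal["position"]), M@d
def plane(cal,u,v,z):
    p,d=ray(cal,u,v); return p+d*(z-p[2])/d[2]
def wray(cal,st,u,v):
    K=cal["K"]; a=(u-K[0,2])/K[0,0]; b=(v-K[1,2])/K[1,1]; t=np.hypot(a,b)
    s=np.sin(t)/t if t>1e-9 else 1
    d=np.array([a*s,-b*s,-np.cos(t)]); T=np.array(cal["T_tool_cam"]); M=rot(st["tcp_rot"]).as_matrix()
    return M@T[:3,3]+st["ee_pos"], M@(T[:3,:3]@d)
def wproj(cal,st,P):
    T=np.array(cal["T_tool_cam"]); M=rot(st["tcp_rot"]).as_matrix()
    c=T[:3,:3].T@(M.T@(np.array(P)-st["ee_pos"])-T[:3,3])
    x,y,z=c[0],-c[1],-c[2]; t=np.arctan2(np.hypot(x,y),z); n=np.hypot(x,y); K=cal["K"]
    return np.array([K[0,2]+K[0,0]*t*x/n, K[1,2]+K[1,1]*t*y/n])
E
python3 - <<'E'
import cv2,numpy as np
s=cv2.imread("pics/scene0.png"); d=cv2.imread("pics/side0.png")
def c(im,x,y,w,h,f): return cv2.resize(im[y:y+h,x:x+w],None,fx=f,fy=f,interpolation=cv2.INTER_CUBIC)
a=np.hstack([c(s,155,175,100,75,4),c(s,270,210,100,75,4)])
b=np.hstack([c(d,255,140,100,75,4),c(d,190,225,100,75,4)])
o=np.vstack([a,b]); o=np.clip(o.astype(float)*1.4,0,255).astype(np.uint8)
cv2.imwrite("pics/crops.png",o)
E
```

```text
(no output)
```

View pics/crops.png

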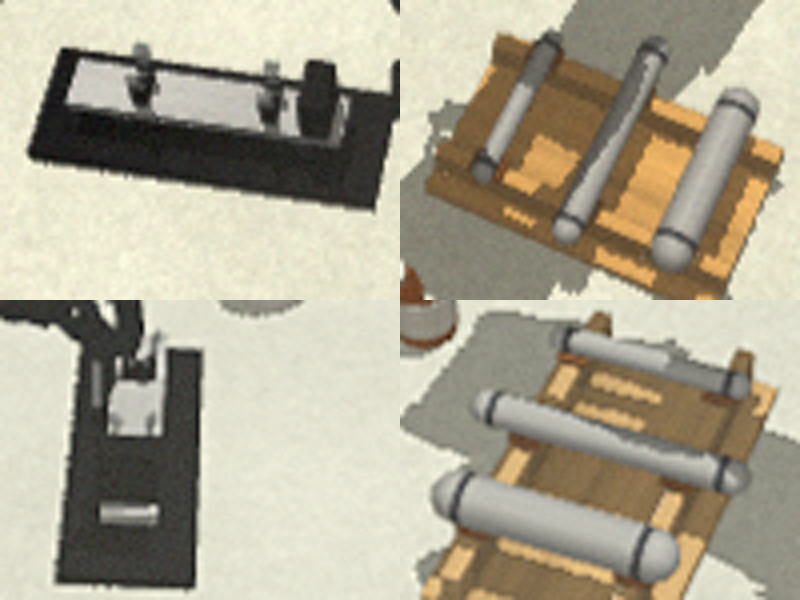

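The crops show the middle tube is the longest (200 mm), with ends at scene pixels about (333,222) and (312,267). The stand's cup is at about (234,199) and its clips at about (190,195) and (222,199). Now I cast rays.

```bash
python3 - <<'E'
from bench import arm
from h import *
sc=arm.get_calibration("scene"); sd=arm.get_calibration("side")
for n,cal,a,b in (("scene",sc,(333.5,221.75),(312.25,267.25)),("side",sd,(274,268.5),(211.5,251.25))):
    A=plane(cal,*a,.058);B=plane(cal,*b,.058);d=B-A
    print(n,A,B,"mid",(A+B)/2,"len",np.linalg.norm(d),"yaw",np.arctan2(d[1],d[0]))
    
def s(u,v,z): return plane(sc,155+u/4,175+v/4,z)[:2]
print("clip tops",s(142,48,.097),s(271,65,.097),"cup top",s(319,68,.101))
print("bar",s(70,62,.05),s(65,105,.05),s(345,100,.05),s(343,143,.05))
print("base",s(65,48,0.01),s(30,157,.01),s(392,100,.01),s(375,209,.01))
E
```

```text
scene [0.4972 0.2047 0.058 ] [0.6735 0.1859 0.058 ] mid [0.5854 0.1953 0.058 ] len 0.1773100180586659 yaw -0.10628827806557073
side [0.4958 0.2009 0.058 ] [0.6742 0.1812 0.058 ] mid [0.585  0.1911 0.058 ] len 0.17941984479879278 yaw -0.10994933443174536
clip tops [ 0.5451 -0.2739] [ 0.5262 -0.167 ] cup top [ 0.5185 -0.1276]
bar [ 0.5519 -0.3446] [ 0.5922 -0.3307] [ 0.512  -0.1105] [ 0.5515 -0.0972]
base [ 0.5189 -0.3721] [ 0.6289 -0.3539] [ 0.4767 -0.0831] [ 0.5814 -0.0598]
```

Request:
servo_tool(motion=[{"x": 48, "y": 2.5, "gripper": 100}, {"x": 48, "y": 2.5}, {"x": 48, "y": 2.5}, {"x": 49, "y": 2.5}, {"az": -0.146}, {"az": -0.146}, {"az": -0.146}, {"az": -0.146}], squeeze=40)

```text
validation failed for argument at $.mo...
```

Request:
servo_tool(motion=[{"az": -0.146}, {"az": -0.146}, {"az": -0.146}, {"az": -0.146}, {"az": -0.146}, {"az": -0.146}, {"z": 10}, {"z": 0}])

```text
validation failed for argument at $.mo...
```

```bash
python3 - <<'E'
from bench import arm
from h import *
st=arm.state(); im=arm.snapshot("wrist"); cv2.imwrite("pics/w1.png",im)
print(st["ee_pos"],st["tcp_rot"],st["gripper_width"],st["clock"],st["wrist_force"])
M=rot(st["tcp_rot"]).as_matrix(); print(M)
c=arm.get_calibration("wrist")
a=-.108
for t in(-.088,0,.088): print(wproj(c,st,[.585+t*np.cos(a),.193+t*np.sin(a),.058]))
w0=cv2.imread("pics/wrist0.png")
o=np.hstack([w0,im]); o=np.clip(cv2.resize(o,(800,300),interpolation=cv2.INTER_AREA).astype(float)*1.4,0,255)
cv2.imwrite("pics/w01.png",o)
E
```

```text
[0.5746 0.0001 0.2306] [-0.0006  0.7071  0.7071 -0.0004] 0.08581005311562266 0.15 [0.1358 0.1243 0.1714]
[[-0.      1.     -0.0013]
 [ 1.      0.      0.0003]
 [ 0.0003 -0.0013 -1.    ]]
[202.6122 -11.3022]
[293.0501  -6.6782]
[382.5209   8.1661][ WARN:0@1.124] global loadsave.cpp:1063 imwrite_ Unsupported depth image for selected encoder is fallbacked to CV_8U.
```

View pics/w01.png

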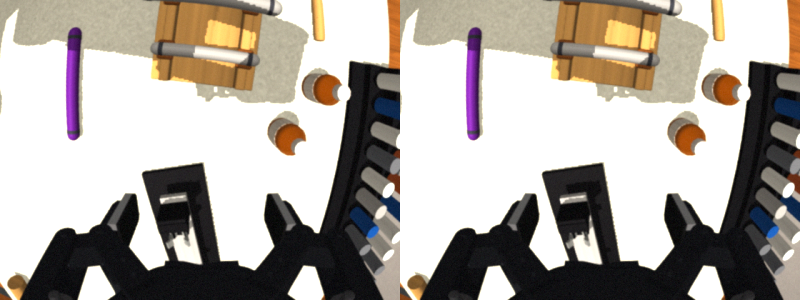

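The wrist view shows the stand below, with the cup at about (175,210), and the thin and middle tubes at the top. The move was refused, so I will try rows that give every key.

Request:
servo_tool(motion=[{"x": 48, "y": 2.5, "z": 0, "ax": 0, "ay": 0, "az": 0, "gripper": 100}, {"x": 48, "y": 2.5, "z": 0, "ax": 0, "ay": 0, "az": 0, "gripper": 100}, {"x": 48, "y": 2.5, "z": 0, "ax": 0, "ay": 0, "az": 0, "gripper": 100}, {"x": 49, "y": 2.5, "z": 0, "ax": 0, "ay": 0, "az": 0, "gripper": 100}, {"x": 0, "y": 0, "z": 0, "ax": 0, "ay": 0, "az": -0.146, "gripper": 100}, {"x": 0, "y": 0, "z": 0, "ax": 0, "ay": 0, "az": -0.146, "gripper": 100}, {"x": 0, "y": 0, "z": 0, "ax": 0, "ay": 0, "az": -0.146, "gripper": 100}, {"x": 0, "y": 0, "z": 0, "ax": 0, "ay": 0, "az": -0.146, "gripper": 100}], squeeze=40)

```text
clock: 1.0
ee_pos: [0.5847, 0.1933, 0.2309]
tcp_rot: [-0.0, 0.471, 0.882, -0.0]
wrist_force: [0.4, 0.0, 0.5]
gripper_width: 0.052
```

Request:
servo_tool(motion=[{"x": 0, "y": 0, "z": 0, "ax": 0, "ay": 0, "az": -0.146, "gripper": 100}, {"x": 0, "y": 0, "z": 0, "ax": 0, "ay": 0, "az": -0.146, "gripper": 100}, {"x": 0, "y": 0, "z": 0, "ax": 0, "ay": 0, "az": -0.146, "gripper": 100}, {"x": 0, "y": 0, "z": 0, "ax": 0, "ay": 0, "az": -0.146, "gripper": 100}, {"x": 0, "y": 0, "z": 0, "ax": 0, "ay": 0, "az": -0.146, "gripper": 100}, {"x": 0, "y": 0, "z": 0, "ax": 0, "ay": 0, "az": -0.146, "gripper": 100}, {"x": 0, "y": 0, "z": 20, "ax": 0, "ay": 0, "az": 0, "gripper": 100}, {"x": 0, "y": 0, "z": 0, "ax": 0, "ay": 0, "az": 0, "gripper": 100}])

```text
clock: 1.8
ee_pos: [0.5833, 0.1927, 0.2085]
tcp_rot: [-0.002, 0.056, 0.998, -0.0]
wrist_force: [-1.0, 0.3, -0.6]
gripper_width: 0.0521
```

```bash
python3 - <<'E'
from bench import arm
from h import *
st=arm.state(); im=arm.snapshot("wrist"); cv2.imwrite("pics/w1.png",im)
print(st["ee_pos"],st["gripper_width"],st["clock"])
M=rot(st["tcp_rot"]).as_matrix(); print(M)
c=arm.get_calibration("wrist")
a=-.108
for t in(-.088,0,.088): print(wproj(c,st,[.585+t*np.cos(a),.193+t*np.sin(a),.058]))
E
```

```text
[0.5833 0.1927 0.2085] 0.05206579481264279 1.8
[[-0.9938  0.1108 -0.005 ]
 [ 0.1108  0.9938 -0.0006]
 [ 0.0049 -0.0012 -1.    ]]
[282.0484  99.8285]
[282.3722 195.2848]
[282.6218 277.1954]
```

View pics/w1.png

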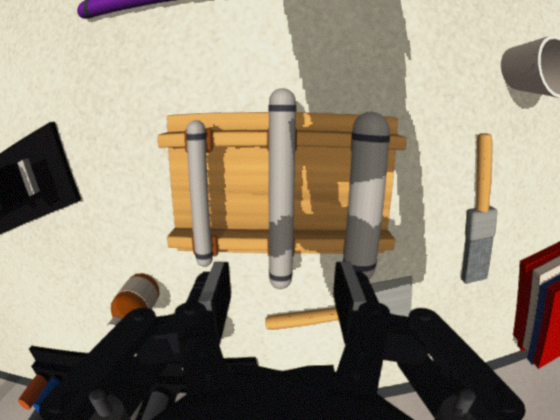

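The wrist view confirms the middle tube, with ends at (283,100) and (281,278), which matches the prediction. I descend and grip.

Request:
servo_tool(motion=[{"x": 0, "y": 0, "z": 40, "ax": 0, "ay": 0, "az": 0, "gripper": 100}, {"x": 0, "y": 0, "z": 40, "ax": 0, "ay": 0, "az": 0, "gripper": 100}, {"x": 0, "y": 0, "z": 40, "ax": 0, "ay": 0, "az": 0, "gripper": 100}, {"x": 0, "y": 0, "z": 30, "ax": 0, "ay": 0, "az": 0, "gripper": 100}, {"x": 0, "y": 0, "z": 15, "ax": 0, "ay": 0, "az": 0, "gripper": 100}, {"x": 0, "y": 0, "z": 6, "ax": 0, "ay": 0, "az": 0, "gripper": 100}, {"x": 0, "y": 0, "z": 0, "ax": 0, "ay": 0, "az": 0, "gripper": 100}, {"x": 0, "y": 0, "z": 0, "ax": 0, "ay": 0, "az": 0, "gripper": 100}])

```text
clock: 2.65
ee_pos: [0.5865, 0.1932, 0.0422]
tcp_rot: [0.001, 0.055, 0.998, 0.0]
wrist_force: [0.0, -0.9, 0.1]
gripper_width: 0.0519
```

Request:
servo_tool(motion=[{"x": 0, "y": 0, "z": 0, "ax": 0, "ay": 0, "az": 0, "gripper": 255}, {"x": 0, "y": 0, "z": 0, "ax": 0, "ay": 0, "az": 0, "gripper": 255}, {"x": 0, "y": 0, "z": 0, "ax": 0, "ay": 0, "az": 0, "gripper": 255}, {"x": 0, "y": 0, "z": 0, "ax": 0, "ay": 0, "az": 0, "gripper": 255}, {"x": 0, "y": 0, "z": 0, "ax": 0, "ay": 0, "az": 0, "gripper": 255}, {"x": 0, "y": 0, "z": 0, "ax": 0, "ay": 0, "az": 0, "gripper": 255}, {"x": 0, "y": 0, "z": 0, "ax": 0, "ay": 0, "az": 0, "gripper": 255}, {"x": 0, "y": 0, "z": 0, "ax": 0, "ay": 0, "az": 0, "gripper": 255}], squeeze=70)

```text
clock: 3.45
ee_pos: [0.5862, 0.1916, 0.0422]
tcp_rot: [0.001, 0.055, 0.998, -0.001]
wrist_force: [-2.0, -6.5, 6.8]
gripper_width: 0.0221
```

Request:
servo_tool(motion=[{"x": 0, "y": 0, "z": -20, "ax": 0, "ay": 0, "az": 0, "gripper": 255}, {"x": 0, "y": 0, "z": -40, "ax": 0, "ay": 0, "az": 0, "gripper": 255}, {"x": 0, "y": 0, "z": -40, "ax": 0, "ay": 0, "az": 0, "gripper": 255}, {"x": 0, "y": 0, "z": -40, "ax": 0, "ay": 0, "az": 0, "gripper": 255}, {"x": 0, "y": 0, "z": -30, "ax": 0, "ay": 0, "az": 0, "gripper": 255}, {"x": 0, "y": 0, "z": 0, "ax": 0, "ay": 0, "az": 0.13, "gripper": 255}, {"x": 0, "y": 0, "z": 0, "ax": 0, "ay": 0, "az": 0.13, "gripper": 255}, {"x": 0, "y": 0, "z": 0, "ax": 0, "ay": 0, "az": 0.13, "gripper": 255}])

```text
clock: 4.25
ee_pos: [0.5851, 0.1931, 0.2113]
tcp_rot: [0.001, 0.25, 0.968, 0.0]
wrist_force: [-0.3, 0.7, -0.5]
gripper_width: 0.0217
```

Request:
servo_tool(motion=[{"x": 0, "y": 0, "z": 0, "ax": 0, "ay": 0, "az": 0.13, "gripper": 255}, {"x": 0, "y": 0, "z": 0, "ax": 0, "ay": 0, "az": 0.13, "gripper": 255}, {"x": 0, "y": 0, "z": 0, "ax": 0, "ay": 0, "az": 0.13, "gripper": 255}, {"x": 0, "y": 0, "z": 0, "ax": 0, "ay": 0, "az": 0.13, "gripper": 255}, {"x": 0, "y": 0, "z": 0, "ax": 0, "ay": 0, "az": 0.13, "gripper": 255}, {"x": 0, "y": 0, "z": 0, "ax": 0, "ay": 0, "az": 0.13, "gripper": 255}, {"x": 0, "y": 0, "z": 0, "ax": 0, "ay": 0, "az": 0.13, "gripper": 255}, {"x": 0, "y": 0, "z": 0, "ax": 0, "ay": 0, "az": 0, "gripper": 255}])

```text
clock: 5.05
ee_pos: [0.585, 0.1931, 0.2108]
tcp_rot: [0.0, 0.649, 0.761, 0.0]
wrist_force: [-0.1, 0.7, -1.1]
gripper_width: 0.022
```

Request:
servo_tool(motion=[{"x": -45, "y": -3, "z": 0, "ax": 0, "ay": 0, "az": 0, "gripper": 255}, {"x": -45, "y": -3, "z": 0, "ax": 0, "ay": 0, "az": 0, "gripper": 255}, {"x": -45, "y": -3, "z": 0, "ax": 0, "ay": 0, "az": 0, "gripper": 255}, {"x": -45, "y": -3, "z": 0, "ax": 0, "ay": 0, "az": 0, "gripper": 255}, {"x": -45, "y": -3, "z": 0, "ax": 0, "ay": 0, "az": 0, "gripper": 255}, {"x": -45, "y": -3, "z": 0, "ax": 0, "ay": 0, "az": 0, "gripper": 255}, {"x": -45, "y": -3, "z": 0, "ax": 0, "ay": 0, "az": 0, "gripper": 255}, {"x": -45, "y": -3, "z": 0, "ax": 0, "ay": 0, "az": 0, "gripper": 255}])

```text
clock: 5.85
ee_pos: [0.6186, -0.168, 0.2108]
tcp_rot: [0.0, 0.647, 0.763, 0.0]
wrist_force: [1.0, 0.4, -1.5]
gripper_width: 0.0222
```

Request:
servo_tool(motion=[{"x": -45, "y": 0, "z": 0, "ax": 0, "ay": 0, "az": 0, "gripper": 255}, {"x": 0, "y": 0, "z": 0, "ax": 0, "ay": 0, "az": 0, "gripper": 255}, {"x": 0, "y": 0, "z": 0, "ax": 0, "ay": 0, "az": 0, "gripper": 255}, {"x": 0, "y": 0, "z": 0, "ax": 0, "ay": 0, "az": 0, "gripper": 255}, {"x": 0, "y": 0, "z": 0, "ax": 0, "ay": 0, "az": 0, "gripper": 255}, {"x": 0, "y": 0, "z": 0, "ax": 0, "ay": 0, "az": 0, "gripper": 255}, {"x": 0, "y": 0, "z": 0, "ax": 0, "ay": 0, "az": 0, "gripper": 255}, {"x": 0, "y": 0, "z": 0, "ax": 0, "ay": 0, "az": 0, "gripper": 255}])

```text
clock: 6.65
ee_pos: [0.626, -0.21, 0.2104]
tcp_rot: [0.0, 0.648, 0.762, 0.0]
wrist_force: [0.2, 0.6, -0.8]
gripper_width: 0.0221
```

```bash
python3 - <<'E'
from bench import arm
from h import *
st=arm.state(); im=arm.snapshot("wrist"); cv2.imwrite("pics/w2.png",im)
cv2.imwrite("pics/w2b.png",np.clip(cv2.resize(im,(800,600),interpolation=cv2.INTER_CUBIC).astype(float)*1.2,0,255).astype(np.uint8))
print(st["ee_pos"],st["tcp_rot"],st["gripper_width"],st["clock"],st["wrist_force"],st["wrist_torque"])
M=rot(st["tcp_rot"]).as_matrix(); print(M)
import json; json.dump({k:list(map(float,st[k])) for k in("ee_pos","tcp_rot")},open("w2.json","w"))
E
```

```text
[ 0.626  -0.21    0.2104] [0.0001 0.6479 0.7617 0.    ] 0.022081169646915318 6.65 [ 0.1671  0.5614 -0.7705] [ 0.0159 -0.0552 -0.0106]
[[-0.1603  0.9871  0.0002]
 [ 0.9871  0.1603 -0.0001]
 [-0.0001  0.0001 -1.    ]]
```

View pics/w2b.png

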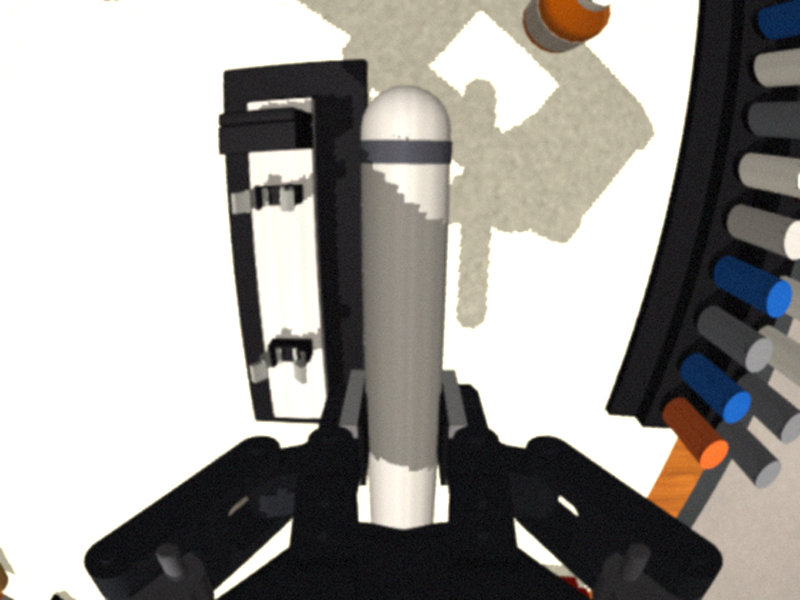

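The tube is held straight, with its near end at (406,130) in the 800-pixel view. The stand is clear to its left. Clip b's lips are at (241,202) and (288,198), clip a's at (259,370) and (300,370), and the cup hood at (265,132).

```bash
cat > stand.py <<'E'
from bench import arm
from h import *
import json
st={k:np.array(v) for k,v in json.load(open("w2.json")).items()}
c=arm.get_calibration("wrist")
def g(u,v,z):
    s=800/560; p,d=wray(c,st,(u+.5)/s-.5,(v+.5)/s-.5); return (p+d*(z-p[2])/d[2])[:2]
b=[g(241,202,.097),g(288,198,.097)]; a=[g(259,370,.097),g(300,370,.097)]
print("clipb",b,"clipa",a)
for n,pts,z in (("barTop",[(249,103),(315,100),(270,418),(327,418)],.05),("base",[(224,71),(367,61),(256,419)],.012),("hood",[(221,113),(308,113),(221,152),(310,152)],.101)):
    print(n,[g(*q,z) for q in pts])
M=rot(st["tcp_rot"]).as_matrix()
for h in(-.0187,-.0157,-.022): print(wproj(c,st,st["ee_pos"]+M@np.array([.1,0,h]))*800/560, wproj(c,st,st["ee_pos"]+M@np.array([.088,.012,h]))*800/560,)
E
python3 stand.py
```

```text
clipb [array([ 0.526 , -0.1705]), array([ 0.5537, -0.1649])] clipa [array([ 0.5435, -0.2753]), array([ 0.5703, -0.2702])]
barTop [array([ 0.5077, -0.1113]), array([ 0.552 , -0.1054]), array([ 0.5408, -0.3448]), array([ 0.5864, -0.3352])]
base [array([ 0.4705, -0.0857]), array([ 0.5772, -0.0691]), array([ 0.5186, -0.3761])]
hood [array([ 0.5095, -0.1208]), array([ 0.5595, -0.1166]), array([ 0.5122, -0.1428]), array([ 0.5636, -0.1377])]
[402.8885  83.4633] [449.2297 129.0913]
[402.8791  84.9464] [448.117  129.4876]
[402.8993  81.7473] [450.5178 128.6335]
```

Request:
servo_tool(motion=[{"x": -12, "y": -40, "z": 0, "ax": 0, "ay": 0, "az": 0, "gripper": 255}, {"x": -13, "y": -39, "z": 0, "ax": 0, "ay": 0, "az": 0, "gripper": 255}, {"x": 0, "y": 0, "z": 40, "ax": 0, "ay": 0, "az": 0, "gripper": 255}, {"x": 0, "y": 0, "z": 40, "ax": 0, "ay": 0, "az": 0, "gripper": 255}, {"x": 0, "y": 0, "z": 20, "ax": 0, "ay": 0, "az": 0, "gripper": 255}, {"x": 0, "y": 0, "z": 0, "ax": 0, "ay": 0, "az": 0, "gripper": 255}, {"x": 0, "y": 0, "z": 0, "ax": 0, "ay": 0, "az": 0, "gripper": 255}, {"x": 0, "y": 0, "z": 0, "ax": 0, "ay": 0, "az": 0, "gripper": 255}])

```text
clock: 7.5
ee_pos: [0.5532, -0.2487, 0.1124]
tcp_rot: [0.002, 0.648, 0.761, 0.0]
wrist_force: [0.5, -0.1, -0.6]
gripper_width: 0.0215
```

```bash
python3 - <<'E'
from bench import arm
from h import *
st=arm.state(); im=arm.snapshot("wrist"); s=arm.snapshot("scene");d=arm.snapshot("side")
cv2.imwrite("pics/w3.png",im);cv2.imwrite("pics/s3.png",s);cv2.imwrite("pics/d3.png",d)
def c(im,x,y,w,h,W,H): return cv2.resize(im[y:y+h,x:x+w],(W,H),interpolation=cv2.INTER_CUBIC)
o=np.hstack([c(im,182,0,200,300,400,600),np.vstack([c(s,155,165,100,75,400,300),c(d,240,130,100,75,400,300)])])
cv2.imwrite("pics/v3.png",np.clip(o.astype(float)*1.2,0,255).astype(np.uint8))
print(st["ee_pos"],st["tcp_rot"],st["gripper_width"],st["clock"],st["wrist_force"])
E
```

```text
[ 0.5532 -0.2487  0.1124] [0.0017 0.6482 0.7614 0.0002] 0.02149680490716614 7.5 [ 0.5426 -0.1194 -0.5627]
```

View pics/v3.png

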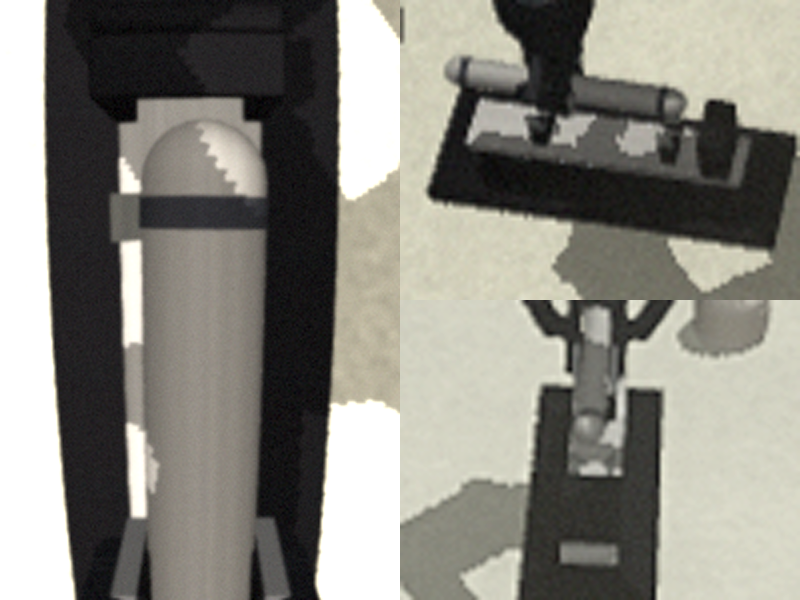

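The tube is 10 mm short of the cup and sits about 2 mm to the +y side (tool frame) of the bar centreline. I correct that, then lower it to just above the lips.

Request:
servo_tool(motion=[{"x": 0, "y": -2.2, "z": 0, "ax": 0, "ay": 0, "az": -0.012, "gripper": 255}, {"x": 0, "y": 0, "z": 6, "ax": 0, "ay": 0, "az": 0, "gripper": 255}, {"x": 0, "y": 0, "z": 6, "ax": 0, "ay": 0, "az": 0, "gripper": 255}, {"x": 0, "y": 0, "z": 6, "ax": 0, "ay": 0, "az": 0, "gripper": 255}, {"x": 0, "y": 0, "z": 4, "ax": 0, "ay": 0, "az": 0, "gripper": 255}, {"x": 0, "y": 0, "z": 0, "ax": 0, "ay": 0, "az": 0, "gripper": 255}, {"x": 0, "y": 0, "z": 0, "ax": 0, "ay": 0, "az": 0, "gripper": 255}, {"x": 0, "y": 0, "z": 0, "ax": 0, "ay": 0, "az": 0, "gripper": 255}], squeeze=80)

```text
clock: 8.45
ee_pos: [0.5498, -0.2484, 0.0885]
tcp_rot: [0.0, 0.644, 0.765, 0.0]
wrist_force: [0.8, -0.2, -1.6]
gripper_width: 0.0219
```

Request:
servo_tool(motion=[{"x": 0, "y": 0, "z": 2, "ax": 0, "ay": 0, "az": 0, "gripper": 255}, {"x": 0, "y": 0, "z": 2, "ax": 0, "ay": 0, "az": 0, "gripper": 255}, {"x": 0, "y": 0, "z": 2, "ax": 0, "ay": 0, "az": 0, "gripper": 255}, {"x": 0, "y": 0, "z": 2, "ax": 0, "ay": 0, "az": 0, "gripper": 255}, {"x": 0, "y": 0, "z": 2, "ax": 0, "ay": 0, "az": 0, "gripper": 255}, {"x": 0, "y": 0, "z": 0, "ax": 0, "ay": 0, "az": 0, "gripper": 255}, {"x": 0, "y": 0, "z": 0, "ax": 0, "ay": 0, "az": 0, "gripper": 255}, {"x": 0, "y": 0, "z": 0, "ax": 0, "ay": 0, "az": 0, "gripper": 255}])

```text
clock: 9.25
ee_pos: [0.5501, -0.2484, 0.0787]
tcp_rot: [0.0, 0.644, 0.765, 0.0]
wrist_force: [1.7, 0.1, 2.9]
gripper_width: 0.0216
```

Request:
servo_tool(motion=[{"x": 0, "y": 0, "z": 1.5, "ax": 0, "ay": 0, "az": 0, "gripper": 255}, {"x": 0, "y": 0, "z": 1.5, "ax": 0, "ay": 0, "az": 0, "gripper": 255}, {"x": 0, "y": 0, "z": 1.5, "ax": 0, "ay": 0, "az": 0, "gripper": 255}, {"x": 0, "y": 0, "z": 1.5, "ax": 0, "ay": 0, "az": 0, "gripper": 255}, {"x": 0, "y": 0, "z": 1, "ax": 0, "ay": 0, "az": 0, "gripper": 255}, {"x": 0, "y": 0, "z": 1, "ax": 0, "ay": 0, "az": 0, "gripper": 255}, {"x": 0, "y": 0, "z": 0, "ax": 0, "ay": 0, "az": 0, "gripper": 255}, {"x": 0, "y": 0, "z": 0, "ax": 0, "ay": 0, "az": 0, "gripper": 255}])

```text
clock: 10.05
ee_pos: [0.5503, -0.2486, 0.0713]
tcp_rot: [0.001, 0.644, 0.765, 0.0]
wrist_force: [0.8, 2.6, 8.6]
gripper_width: 0.0218
```

Request:
servo_tool(motion=[{"x": 0, "y": 0, "z": 1, "ax": 0, "ay": 0, "az": 0, "gripper": 255}, {"x": 0, "y": 0, "z": 1, "ax": 0, "ay": 0, "az": 0, "gripper": 255}, {"x": 0, "y": 0, "z": 1, "ax": 0, "ay": 0, "az": 0, "gripper": 255}, {"x": 0, "y": 0, "z": 1, "ax": 0, "ay": 0, "az": 0, "gripper": 255}, {"x": 0, "y": 0, "z": 1, "ax": 0, "ay": 0, "az": 0, "gripper": 255}, {"x": 0, "y": 0, "z": 0, "ax": 0, "ay": 0, "az": 0, "gripper": 255}, {"x": 0, "y": 0, "z": 0, "ax": 0, "ay": 0, "az": 0, "gripper": 255}, {"x": 0, "y": 0, "z": 0, "ax": 0, "ay": 0, "az": 0, "gripper": 255}])

```text
clock: 10.85
ee_pos: [0.5505, -0.2487, 0.0669]
tcp_rot: [0.001, 0.644, 0.765, 0.0]
wrist_force: [-0.0, 2.3, 12.6]
gripper_width: 0.0218
```

Request:
servo_tool(motion=[{"x": 0, "y": 0, "z": 1, "ax": 0, "ay": 0, "az": 0, "gripper": 255}, {"x": 0, "y": 0, "z": 1, "ax": 0, "ay": 0, "az": 0, "gripper": 255}, {"x": 0, "y": 0, "z": 1, "ax": 0, "ay": 0, "az": 0, "gripper": 255}, {"x": 0, "y": 0, "z": 0, "ax": 0, "ay": 0, "az": 0, "gripper": 255}, {"x": 0, "y": 0, "z": 0, "ax": 0, "ay": 0, "az": 0, "gripper": 255}, {"x": 0, "y": 0, "z": 0, "ax": 0, "ay": 0, "az": 0, "gripper": 255}, {"x": 0, "y": 0, "z": 0, "ax": 0, "ay": 0, "az": 0, "gripper": 255}, {"x": 0, "y": 0, "z": 0, "ax": 0, "ay": 0, "az": 0, "gripper": 255}])

```text
clock: 11.65
ee_pos: [0.5506, -0.2489, 0.0642]
tcp_rot: [0.001, 0.644, 0.765, 0.0]
wrist_force: [-0.5, 2.5, 13.6]
gripper_width: 0.022
```

Request:
servo_tool(motion=[{"x": 0, "y": 0, "z": 1, "ax": 0, "ay": 0, "az": 0, "gripper": 255}, {"x": 0, "y": 0, "z": 1, "ax": 0, "ay": 0, "az": 0, "gripper": 255}, {"x": 0, "y": 0, "z": 1, "ax": 0, "ay": 0, "az": 0, "gripper": 255}, {"x": 0, "y": 0, "z": 0, "ax": 0, "ay": 0, "az": 0, "gripper": 255}, {"x": 0, "y": 0, "z": 0, "ax": 0, "ay": 0, "az": 0, "gripper": 255}, {"x": 0, "y": 0, "z": 0, "ax": 0, "ay": 0, "az": 0, "gripper": 255}, {"x": 0, "y": 0, "z": 0, "ax": 0, "ay": 0, "az": 0, "gripper": 255}, {"x": 0, "y": 0, "z": 0, "ax": 0, "ay": 0, "az": 0, "gripper": 255}])

```text
clock: 12.45
ee_pos: [0.5507, -0.249, 0.0615]
tcp_rot: [0.001, 0.644, 0.765, 0.0]
wrist_force: [-1.0, 1.8, 16.0]
gripper_width: 0.0212
```

Request:
servo_tool(motion=[{"x": 0, "y": 0, "z": 1, "ax": 0, "ay": 0, "az": 0, "gripper": 255}, {"x": 0, "y": 0, "z": 1, "ax": 0, "ay": 0, "az": 0, "gripper": 255}, {"x": 0, "y": 0, "z": 0, "ax": 0, "ay": 0, "az": 0, "gripper": 255}, {"x": 0, "y": 0, "z": 0, "ax": 0, "ay": 0, "az": 0, "gripper": 255}, {"x": 0, "y": 0, "z": 0, "ax": 0, "ay": 0, "az": 0, "gripper": 255}, {"x": 0, "y": 0, "z": 0, "ax": 0, "ay": 0, "az": 0, "gripper": 255}, {"x": 0, "y": 0, "z": 0, "ax": 0, "ay": 0, "az": 0, "gripper": 255}, {"x": 0, "y": 0, "z": 0, "ax": 0, "ay": 0, "az": 0, "gripper": 255}])

```text
clock: 13.25
ee_pos: [0.5508, -0.2492, 0.0596]
tcp_rot: [0.001, 0.644, 0.765, 0.0]
wrist_force: [-0.6, 1.1, 15.0]
gripper_width: 0.0215
```

Request:
servo_tool(motion=[{"x": 0, "y": 0, "z": 1, "ax": 0, "ay": 0, "az": 0, "gripper": 255}, {"x": 0, "y": 0, "z": 0, "ax": 0, "ay": 0, "az": 0, "gripper": 255}, {"x": 0, "y": 0, "z": 0.5, "ax": 0, "ay": 0, "az": 0, "gripper": 255}, {"x": 0, "y": 0, "z": 0, "ax": 0, "ay": 0, "az": 0, "gripper": 255}, {"x": 0, "y": 0, "z": 0, "ax": 0, "ay": 0, "az": 0, "gripper": 255}, {"x": 0, "y": 0, "z": 0, "ax": 0, "ay": 0, "az": 0, "gripper": 255}, {"x": 0, "y": 0, "z": 0, "ax": 0, "ay": 0, "az": 0, "gripper": 255}, {"x": 0, "y": 0, "z": 0, "ax": 0, "ay": 0, "az": 0, "gripper": 255}])

```text
clock: 14.05
ee_pos: [0.5505, -0.2491, 0.0569]
tcp_rot: [0.001, 0.644, 0.765, -0.0]
wrist_force: [1.1, 0.1, 8.5]
gripper_width: 0.0215
```

The load dropped from 16 N to 8.5 N, and the implied tube height is level with the seat, so the tube has snapped in. I let the bar back up.

Request:
servo_tool(motion=[{"x": 0, "y": 0, "z": -2, "ax": 0, "ay": 0, "az": 0, "gripper": 255}, {"x": 0, "y": 0, "z": -2, "ax": 0, "ay": 0, "az": 0, "gripper": 255}, {"x": 0, "y": 0, "z": -2, "ax": 0, "ay": 0, "az": 0, "gripper": 255}, {"x": 0, "y": 0, "z": -1, "ax": 0, "ay": 0, "az": 0, "gripper": 255}, {"x": 0, "y": 0, "z": 0, "ax": 0, "ay": 0, "az": 0, "gripper": 255}, {"x": 0, "y": 0, "z": 0, "ax": 0, "ay": 0, "az": 0, "gripper": 255}, {"x": 0, "y": 0, "z": 0, "ax": 0, "ay": 0, "az": 0, "gripper": 255}, {"x": 0, "y": 0, "z": 0, "ax": 0, "ay": 0, "az": 0, "gripper": 255}])

```text
clock: 14.85
ee_pos: [0.5505, -0.249, 0.0631]
tcp_rot: [0.001, 0.644, 0.765, 0.0]
wrist_force: [6.1, -3.4, 3.0]
gripper_width: 0.0216
```

```bash
python3 - <<'E'
from bench import arm
from h import *
st=arm.state(); im=arm.snapshot("wrist"); s=arm.snapshot("scene")
def c(im,x,y,w,h,W,H): return cv2.resize(im[y:y+h,x:x+w],(W,H),interpolation=cv2.INTER_CUBIC)
o=np.hstack([c(im,182,0,200,300,400,600),np.vstack([c(s,155,165,100,75,400,300)]*2)])
cv2.imwrite("pics/v4.png",np.clip(o.astype(float)*1.2,0,255).astype(np.uint8))
print(st["ee_pos"],st["tcp_rot"],st["wrist_force"],st["wrist_torque"])
E
```

```text
[ 0.5505 -0.249   0.0631] [0.0012 0.6438 0.7652 0.    ] [ 6.1487 -3.411   2.9772] [-0.4939 -0.7795 -0.0714]
```

View pics/v4.png

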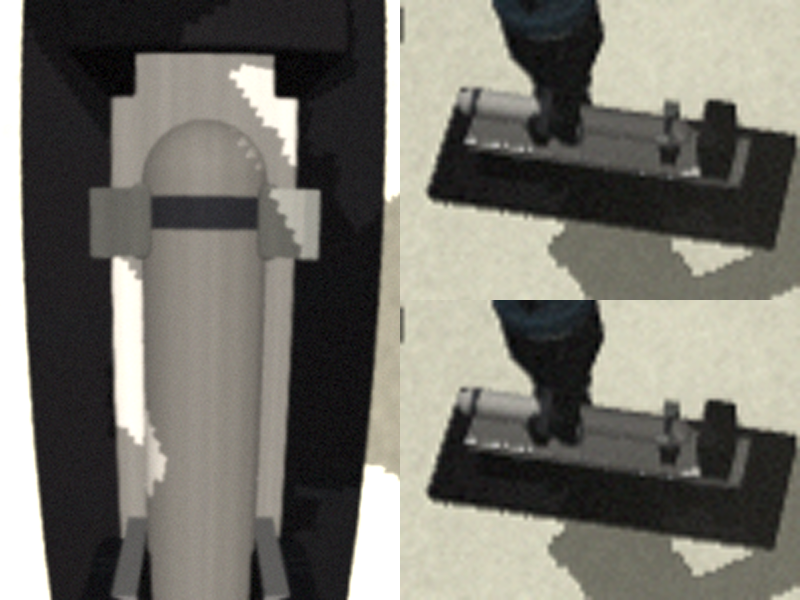

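The tube is in both clips: the lips are symmetric about it (centre about 205 in the left crop) and the bar is up. Its end is about 25 mm from the cup wall. I slide it 20 mm first.

Request:
servo_tool(motion=[{"x": 0, "y": 0.7, "z": -0.5, "ax": 0, "ay": 0, "az": 0, "gripper": 255}, {"x": 3, "y": 0, "z": 0, "ax": 0, "ay": 0, "az": 0, "gripper": 255}, {"x": 4, "y": 0, "z": 0, "ax": 0, "ay": 0, "az": 0, "gripper": 255}, {"x": 4, "y": 0, "z": 0, "ax": 0, "ay": 0, "az": 0, "gripper": 255}, {"x": 4, "y": 0, "z": 0, "ax": 0, "ay": 0, "az": 0, "gripper": 255}, {"x": 3, "y": 0, "z": 0, "ax": 0, "ay": 0, "az": 0, "gripper": 255}, {"x": 2, "y": 0, "z": 0, "ax": 0, "ay": 0, "az": 0, "gripper": 255}, {"x": 0, "y": 0, "z": 0, "ax": 0, "ay": 0, "az": 0, "gripper": 255}])

```text
clock: 15.75
ee_pos: [0.5472, -0.2296, 0.0635]
tcp_rot: [0.001, 0.644, 0.765, -0.001]
wrist_force: [2.8, -4.8, 3.0]
gripper_width: 0.0216
```

Request:
servo_tool(motion=[{"x": 0, "y": 0, "z": 0, "ax": 0, "ay": 0, "az": 0, "gripper": 255}, {"x": 0.5, "y": 0, "z": 0, "ax": 0, "ay": 0, "az": 0, "gripper": 255}, {"x": 0.5, "y": 0, "z": 0, "ax": 0, "ay": 0, "az": 0, "gripper": 255}, {"x": 0.5, "y": 0, "z": 0, "ax": 0, "ay": 0, "az": 0, "gripper": 255}, {"x": 0.5, "y": 0, "z": 0, "ax": 0, "ay": 0, "az": 0, "gripper": 255}, {"x": 0, "y": 0, "z": 0, "ax": 0, "ay": 0, "az": 0, "gripper": 255}, {"x": 0, "y": 0, "z": 0, "ax": 0, "ay": 0, "az": 0, "gripper": 255}, {"x": 0, "y": 0, "z": 0, "ax": 0, "ay": 0, "az": 0, "gripper": 255}])

```text
clock: 16.55
ee_pos: [0.547, -0.2282, 0.0636]
tcp_rot: [0.001, 0.644, 0.765, -0.001]
wrist_force: [3.1, -7.2, 2.0]
gripper_width: 0.0216
```

Request:
servo_tool(motion=[{"x": 0.5, "y": 0, "z": 0, "ax": 0, "ay": 0, "az": 0, "gripper": 255}, {"x": 0, "y": 0, "z": 0, "ax": 0, "ay": 0, "az": 0, "gripper": 255}, {"x": 0.5, "y": 0, "z": 0, "ax": 0, "ay": 0, "az": 0, "gripper": 255}, {"x": 0, "y": 0, "z": 0, "ax": 0, "ay": 0, "az": 0, "gripper": 255}, {"x": 0, "y": 0, "z": 0, "ax": 0, "ay": 0, "az": 0, "gripper": 255}, {"x": 0, "y": 0, "z": 0, "ax": 0, "ay": 0, "az": 0, "gripper": 255}, {"x": 0, "y": 0, "z": 0, "ax": 0, "ay": 0, "az": 0, "gripper": 255}, {"x": 0, "y": 0, "z": 0, "ax": 0, "ay": 0, "az": 0, "gripper": 255}])

```text
clock: 17.35
ee_pos: [0.5468, -0.2272, 0.0636]
tcp_rot: [0.001, 0.644, 0.765, -0.001]
wrist_force: [3.6, -7.1, 1.6]
gripper_width: 0.0214
```

Force is steady at about 7 N while the tube slides, so this is friction and not wall contact. I go on.

Request:
servo_tool(motion=[{"x": 0.5, "y": 0, "z": 0, "ax": 0, "ay": 0, "az": 0, "gripper": 255}, {"x": 0, "y": 0, "z": 0, "ax": 0, "ay": 0, "az": 0, "gripper": 255}, {"x": 0.5, "y": 0, "z": 0, "ax": 0, "ay": 0, "az": 0, "gripper": 255}, {"x": 0, "y": 0, "z": 0, "ax": 0, "ay": 0, "az": 0, "gripper": 255}, {"x": 0.5, "y": 0, "z": 0, "ax": 0, "ay": 0, "az": 0, "gripper": 255}, {"x": 0, "y": 0, "z": 0, "ax": 0, "ay": 0, "az": 0, "gripper": 255}, {"x": 0, "y": 0, "z": 0, "ax": 0, "ay": 0, "az": 0, "gripper": 255}, {"x": 0, "y": 0, "z": 0, "ax": 0, "ay": 0, "az": 0, "gripper": 255}])

```text
clock: 18.15
ee_pos: [0.5466, -0.2257, 0.0636]
tcp_rot: [0.001, 0.644, 0.765, -0.001]
wrist_force: [2.9, -6.9, 3.2]
gripper_width: 0.0219
```

Request:
servo_tool(motion=[{"x": 0.5, "y": 0, "z": 0, "ax": 0, "ay": 0, "az": 0, "gripper": 255}, {"x": 0, "y": 0, "z": 0, "ax": 0, "ay": 0, "az": 0, "gripper": 255}, {"x": 0.5, "y": 0, "z": 0, "ax": 0, "ay": 0, "az": 0, "gripper": 255}, {"x": 0, "y": 0, "z": 0, "ax": 0, "ay": 0, "az": 0, "gripper": 255}, {"x": 0.5, "y": 0, "z": 0, "ax": 0, "ay": 0, "az": 0, "gripper": 255}, {"x": 0, "y": 0, "z": 0, "ax": 0, "ay": 0, "az": 0, "gripper": 255}, {"x": 0, "y": 0, "z": 0, "ax": 0, "ay": 0, "az": 0, "gripper": 255}, {"x": 0, "y": 0, "z": 0, "ax": 0, "ay": 0, "az": 0, "gripper": 255}])

```text
clock: 18.95
ee_pos: [0.5463, -0.2242, 0.0636]
tcp_rot: [0.001, 0.644, 0.765, -0.001]
wrist_force: [3.9, -6.0, 1.8]
gripper_width: 0.0216
```

Request:
servo_tool(motion=[{"x": 0.5, "y": 0, "z": 0, "ax": 0, "ay": 0, "az": 0, "gripper": 255}, {"x": 0, "y": 0, "z": 0, "ax": 0, "ay": 0, "az": 0, "gripper": 255}, {"x": 0.5, "y": 0, "z": 0, "ax": 0, "ay": 0, "az": 0, "gripper": 255}, {"x": 0, "y": 0, "z": 0, "ax": 0, "ay": 0, "az": 0, "gripper": 255}, {"x": 0.5, "y": 0, "z": 0, "ax": 0, "ay": 0, "az": 0, "gripper": 255}, {"x": 0, "y": 0, "z": 0, "ax": 0, "ay": 0, "az": 0, "gripper": 255}, {"x": 0, "y": 0, "z": 0, "ax": 0, "ay": 0, "az": 0, "gripper": 255}, {"x": 0, "y": 0, "z": 0, "ax": 0, "ay": 0, "az": 0, "gripper": 255}])

```text
clock: 19.75
ee_pos: [0.5463, -0.2237, 0.0638]
tcp_rot: [0.002, 0.644, 0.765, -0.001]
wrist_force: [3.8, -9.5, 1.3]
gripper_width: 0.0218
```

Force has risen and the motion stalled, at about 25.6 mm of travel, as expected for the wall. One small confirming nudge.

Request:
servo_tool(motion=[{"x": 0.5, "y": 0, "z": 0, "ax": 0, "ay": 0, "az": 0, "gripper": 255}, {"x": 0, "y": 0, "z": 0, "ax": 0, "ay": 0, "az": 0, "gripper": 255}, {"x": 0.5, "y": 0, "z": 0, "ax": 0, "ay": 0, "az": 0, "gripper": 255}, {"x": 0, "y": 0, "z": 0, "ax": 0, "ay": 0, "az": 0, "gripper": 255}, {"x": 0, "y": 0, "z": 0, "ax": 0, "ay": 0, "az": 0, "gripper": 255}, {"x": 0, "y": 0, "z": 0, "ax": 0, "ay": 0, "az": 0, "gripper": 255}, {"x": 0, "y": 0, "z": 0, "ax": 0, "ay": 0, "az": 0, "gripper": 255}, {"x": 0, "y": 0, "z": 0, "ax": 0, "ay": 0, "az": 0, "gripper": 255}])

```text
clock: 20.55
ee_pos: [0.5462, -0.2233, 0.0638]
tcp_rot: [0.003, 0.644, 0.765, -0.001]
wrist_force: [4.2, -11.7, -0.6]
gripper_width: 0.0217
```

The wall is confirmed at 11.7 N. I ease back slightly, open and lift away.

Request:
servo_tool(motion=[{"x": -0.8, "y": 0, "z": 0, "ax": 0, "ay": 0, "az": 0, "gripper": 255}, {"x": 0, "y": 0, "z": 0, "ax": 0, "ay": 0, "az": 0, "gripper": 255}, {"x": 0, "y": 0, "z": 0, "ax": 0, "ay": 0, "az": 0, "gripper": 100}, {"x": 0, "y": 0, "z": 0, "ax": 0, "ay": 0, "az": 0, "gripper": 100}, {"x": 0, "y": 0, "z": 0, "ax": 0, "ay": 0, "az": 0, "gripper": 100}, {"x": 0, "y": 0, "z": 0, "ax": 0, "ay": 0, "az": 0, "gripper": 100}, {"x": 0, "y": 0, "z": 0, "ax": 0, "ay": 0, "az": 0, "gripper": 100}, {"x": 0, "y": 0, "z": 0, "ax": 0, "ay": 0, "az": 0, "gripper": 100}])

```text
clock: 21.35
ee_pos: [0.5455, -0.2206, 0.0632]
tcp_rot: [-0.0, 0.644, 0.765, -0.0]
wrist_force: [0.8, -0.6, 0.4]
gripper_width: 0.0521
```

Request:
servo_tool(motion=[{"x": 0, "y": 0, "z": -10, "ax": 0, "ay": 0, "az": 0, "gripper": 100}, {"x": 0, "y": 0, "z": -20, "ax": 0, "ay": 0, "az": 0, "gripper": 100}, {"x": 0, "y": 0, "z": -30, "ax": 0, "ay": 0, "az": 0, "gripper": 100}, {"x": 0, "y": 0, "z": -30, "ax": 0, "ay": 0, "az": 0, "gripper": 100}, {"x": 0, "y": 0, "z": -30, "ax": 0, "ay": 0, "az": 0, "gripper": 100}, {"x": 0, "y": 0, "z": -30, "ax": 0, "ay": 0, "az": 0, "gripper": 100}, {"x": 0, "y": 0, "z": 0, "ax": 0, "ay": 0, "az": 0, "gripper": 100}, {"x": 0, "y": 0, "z": 0, "ax": 0, "ay": 0, "az": 0, "gripper": 100}])

```text
clock: 22.15
ee_pos: [0.546, -0.2211, 0.2147]
tcp_rot: [0.001, 0.644, 0.765, 0.0]
wrist_force: [0.4, 0.2, -0.1]
gripper_width: 0.0518
```

```bash
python3 - <<'E'
from bench import arm
from h import *
st=arm.state(); im=arm.snapshot("wrist"); s=arm.snapshot("scene")
def c(im,x,y,w,h,W,H): return cv2.resize(im[y:y+h,x:x+w],(W,H),interpolation=cv2.INTER_CUBIC)
o=np.hstack([c(im,182,0,200,300,400,600),np.vstack([c(s,155,165,100,75,400,300),c(s,140,120,300,225,400,300)])])
cv2.imwrite("pics/v5.png",np.clip(o.astype(float)*1.2,0,255).astype(np.uint8))
print(st["ee_pos"],st["wrist_force"],st["clock"])
cal=arm.get_calibration("wrist"); a=1.735; d=np.array([np.cos(a),np.sin(a),0]); S=np.array([.5455,-.2225,.08])
for t in(-.1,0,.1): print(t,(wproj(cal,st,S+t*d)-[182,0])*2)
E
```

```text
[ 0.546  -0.2211  0.2147] [ 0.4383  0.1595 -0.0825] 22.15
-0.1 [196.3484 587.7048]
0 [197.5568 397.8363]
0.1 [199.1867 168.1009]
```

View pics/v5.png

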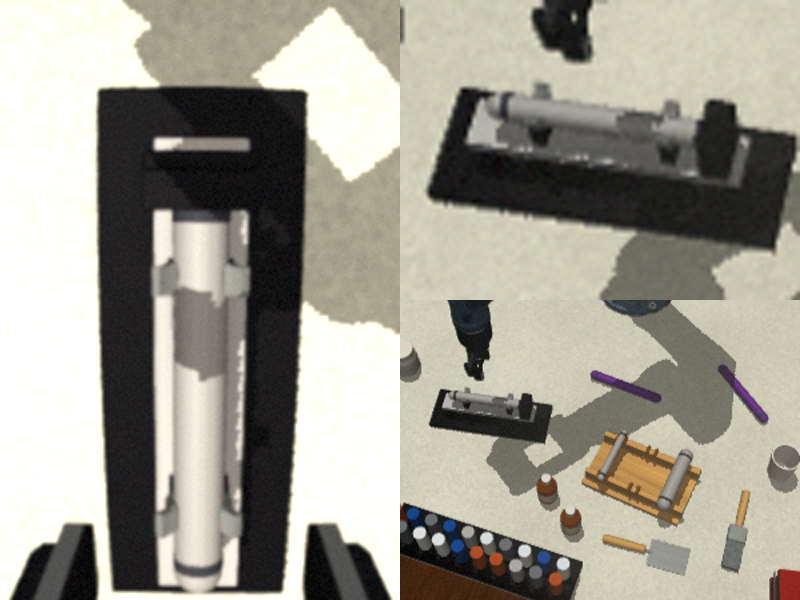

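The final picture shows the tube in both clips with its front end under the hood. The tube's band midpoint and the clip midpoint agree to about 1 mm along the slot. The gripper is clear and the other goods are in place. I hand in.

```bash
python3 -c "
from bench import arm
print(arm.job_done())"
```

```text
the job is handed in; nothing more can be done
None
```

The 24 mm tube is snapped into both clips and slid home in the end cup. I released it and handed the job in at about 22 s; the hand-in reports no verdict.

- **Snap-in:** The load peaked at about 17 N on the bar, then dropped to about 10 N. I estimate the bar sank about 16 mm at most before the snap and was at about 7 mm after it. I stopped pressing there and let the bar back up.
- **Slide:** The tube moved about 25.6 mm along the slot against roughly 7 N of friction. It stopped at the cup wall at 11.7 N along the slot, about 5 N above sliding friction and so under the cup's 6 N give point.
- **Last checks:** In the last wrist picture, the midpoint between the tube's bands was about 0.8 mm short of the midpoint between the clips. The rear tip fitted a home position too. The tube was centred between the lips, the wrist force was near zero, and the gripper was 150 mm up. No other goods looked moved.
- **Not read directly:** I judged the final bar and cup positions from the forces and pictures only. My first tip-based estimate put the tube about 1.5 mm short. With the clip lips taken at a lower height, it agreed with home.

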